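Angle a walnut batten past the post into the stock bay

ROBOT

A 6-joint arm with a two-finger parallel gripper is mounted at the origin on the work surface. World frame = base frame: x ahead of the robot, y to its left, z up, the work surface at z = 0. Lengths are in mm, angles in rad, forces in N, time in s.
With the tool pointing down it reaches from about 400 to 925 mm from the base axis. Payload 3.4 kg.
Tool frame: the origin (TCP) lies on the front face of the gripper's body, between the roots of the fingers; the fingertips stand 73 mm ahead of it and the grasp point (between the pads) lies 54 mm ahead of it; z points along the fingers, y is the line along which they close (so a half turn about z gives the same grasp; the last joint's range is limited). The gripper opens to 85 mm and grips with 20 to 120 N. Pads are 22 mm wide; open, the fingers measure 114 mm over their backs; the gripper's body (76 mm by 85 mm) begins 54 mm behind the grasp point. The pads swing forward as they close: fully open they stand 13 mm farther back than shut.
Start: joints at [1.046, 0.307, 1.506, -0, 1.328, -0.073], TCP at [250.542, 517.552, 303.905] pointing down, gripper open.
Joint ranges: [-3.12, 3.12], [-1.05, 2.28], [0.14, 2.33], [-1.42, 4.57], [0.1, 2.73], [-2.68, 2.68]. Speed limits (rad/s): [2.57, 2.57, 3.14, 3.14, 3.14, 3.14].

INTERFACE

Orientations are given as a unit quaternion [x, y, z, w].
In Python, from plant import sensors, imaging, ticket gives the robot as it stands. The module is installed in compiled form; this text tells all that it offers.
- The arm moves only by the tool play_rows, never from a script. Its argument "rows" is a list that holds one entry, the list of rows, each a list of 5 numbers: the gripper's target within -1 to 1 (shut at 1, half-way at 0, fully open at -1), then the shift along the tool's x, y, z each as a share of 0.05 m, from -1 to 1, then the turn about the tool's z as a share of 5 degrees, from -1 to 1. A call has 1 to 10 rows; each row shifts and turns the commanded pose from where the row before left it, along the tool's axes as they then stand; what a row does not reach is not made up. A row lasts 1/10 s, in which the tool goes at most 50 mm and 8.59 degrees, less where a joint would pass 70% of its speed; a pose out of reach is approached as far as the arm can. A call with a number of a shift or a turn outside -1 to 1 is refused whole. A call with a gripper value outside its range is refused whole. The fingers move at their own pace and stop on an object; "newtons" is the grip in N (left out, the last holds). Time passes only in rows, so rows that do not move let the fingers close. It gives the time, the measured TCP pose, the force, the opening and the grip force at its end, in the units of the state.
- sensors.observe(): the state, without advancing time (a new reading comes with each control period).
- imaging.grab_frame(name): name is "scene" or "top" or "wrist"; returns the picture (480x640x3 uint8, red, green, blue); there is no depth.
- imaging.camera_info(name): a dict with "intrinsics" (3x3 intrinsics, pixels), "R" (3x3) and "t" (3): a world point X has camera coordinates R X + t. Camera axes: x right, y down, z forward; pixel columns grow to the right and rows downward; lengths in mm; the calibration is good to about 2 mm. A picture is of the moment at which its call begins: read the wrist's pose just before it. camera_info takes no time and is no camera call; for the wrist camera it gives the pose at the moment of the call.
- ticket.hand_in(): hands the job in; it is judged then, once.
The state is a dict: "time_s": time; "joint_pos": joint angles; "joint_velocities": joint speeds; "effort": joint torques, N m; "position": TCP position; "tool_rot": TCP orientation; "force": force on the tool from outside, world axes, zero at the start; "moment": the same for the moment, N m; "opening": finger opening in mm; "grip_force": force on a finger pad.
Only numpy, scipy, OpenCV 4.12 (cv2) and the standard library are available. Lean on these libraries where they do the work, as an engineer would, in place of code of your own. Each camera call takes 0.05 s, during which the arm holds its last target. There are 200 camera calls.

TASK

Put the loose walnut batten away in the plywood stock bay: push one end in through the gap beside the steel post first, then push the other end so that the batten slides in behind the post, until it lies flat along the bay's back fence over its whole length. Only push it about on the shelf with the fingertips or the outside of the fingers; do not pinch it or lift it, leave the other goods where they are, and finish clear of everything.

Things in the scene. Friction and masses are not known exactly. Their poses are not given: they have to be found in the camera images.
- batten_center (a point): Centre (half-way up) of the loose walnut batten: a square straight bar 220 mm long, 26 mm wide and 26 mm high, about 0.12 kg, lying on the shelf. Its y axis runs along the length towards left_end, z up. At the start it lies crosswise in front of the bay, partly in front of the bay's right side fence, with its left end in front of the gap between post and right fence. It slides and turns on the shelf when pushed.
- left_end (a point): Middle of the batten's end face at its own +y end (the left one seen from the robot), 13 mm above the shelf.
- right_end (a point): Middle of the batten's end face at its own -y end (the right one seen from the robot), 13 mm above the shelf.
- bay: The stock bay, a fixed U-shaped plywood fence standing on the shelf, open towards the robot. Origin: on the shelf surface (height 0), in the middle of its mouth; x points into the bay, y to its left, z up. All fences are 30 mm high and 15 mm thick. Inner faces: back fence at x = +95 mm, side fences at y = +150 and -150 mm; the side fences begin at x = 0. The floor is the shelf itself, without a step.
- post: A fixed galvanized steel post standing in the line of the bay's mouth (bay x = 0), 10 to 40 mm left of the middle, 24 mm in diameter (27 mm at the cap), 50 mm high. Origin: centre of its foot. The gap between it and the right side fence is shorter than the batten.
- ubolt: Galvanized U-bolt lying flat, 77 x 58 mm, 11 mm high, left of and in front of the post; origin near its middle, at its underside. To be left alone.
- anchor_a: Orange plastic toggle anchor, 47 x 28 mm, 9 mm high, left of and in front of the post; origin at its underside. To be left alone.
- anchor_b: The other orange toggle anchor, same size, to the right of the bay's right fence; origin at its underside. To be left alone.
- bracket: Aluminium shelf bracket lying on its side, legs 125 mm (along its x) and 100 mm (along its y) from the corner, 22 mm high, to the right of the bay; origin at the corner, underside. To be left alone.
- dowel_peg: Round walnut dowel peg standing upright, 22 mm in diameter, 45 mm high, to the right of the bay's right fence; origin at its underside. To be left alone.
- bolt: Galvanized coach bolt lying down, 64 mm long along its x, 18 mm high at the head, left of and in front of the post; origin under the head's inner face. To be left alone.
- screw_box: Closed cardboard box of screws, 75 x 50 x 32 mm, to the left of the bay; origin at the centre of its underside. To be left alone.
Things that resemble listed ones, but are neither listed nor needed, are in the scene too. Of the things that look like the part that bears batten_center, the smaller one is meant.

How it is judged:
By the outcome, as a careful person would: the job done as asked, in the order asked, and still so for the second after the job is handed in, with the robot touching nothing.
It also fails if it takes over 72 s, if anything falls off the work surface, if the arm or the gripper's body presses on something with over 40 N, if the wrist force passes 120 N, or if a joint passes its speed limit or range.

## Working session

There is one attempt and no reset: what is moved stays moved. The work goes in short steps, Python scripts to look and compute and a tool call to move; the robot and the scene stay as the last step left them, time stands still between calls to the robot, and variables do not carry over. Pictures are saved under pics/ and viewed, at most 10 in all, crops included, and the job is handed in when it is done.

Besides the shell and the picture viewer there is one more tool, called after ">>>" as a command line: name --argument value ..., lists and objects as JSON in quotes. play_rows: Moves the arm, as the interface text tells. Shift numbers are shares of 0.05 m and turn numbers shares of 5 degrees, none past 1 either way. Its arguments: {"type":"object","properties":{"rows":{"type":"array","items":{"type":"array","items":{"type":"array","items":{"type":"number"}}}},"newtons":{"type":"number"}},"required":["rows"]}

```bash
mkdir -p pics; cat > h.py <<'E'
import numpy as np, cv2
from plant import sensors, imaging, ticket
def ray(name,uv,z,info=None):
    c=info or imaging.camera_info(name)
    K,R,t=[np.array(c[k],float) for k in("intrinsics","R","t")]
    o=-R.T@t; out=[]
    for u,v in np.atleast_2d(uv):
        d=R.T@np.linalg.inv(K)@[u,v,1]; out.append(o+d*(z-o[2])/d[2])
    return np.round(np.array(out)[:,:2],1)
def proj(name,X):
    c=imaging.camera_info(name)
    K,R,t=[np.array(c[k],float) for k in("intrinsics","R","t")]
    p=(K@(R@np.atleast_2d(X).T+t[:,None])).T
    return p[:,:2]/p[:,2:]
def snap(name,f):
    im=imaging.grab_frame(name); cv2.imwrite("pics/"+f,im[:,:,::-1]); return im
E
python3 - <<'E'
from h import *
snap("top","t0.png");snap("scene","s0.png")
s=sensors.observe();print(s["time_s"],s["position"],s["tool_rot"],s["opening"])
for n in("top","scene"):
  c=imaging.camera_info(n);print(n,-np.array(c["R"]).T@np.array(c["t"]))
E
```

```text
0.1 [250.26633765 517.12873556 303.09650513] [ 2.23481395e-01  9.74707774e-01 -8.65187629e-04 -2.71248315e-04] 84.92213956642534
top [ 296.02298058  -35.28682552 1535.68311878]
scene [ 822.44211639 -517.11487071  727.01652107]
```

View pics/t0.png

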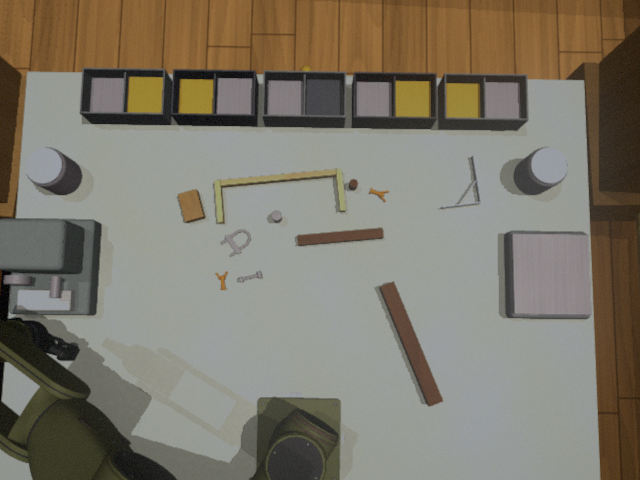

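View pics/s0.png

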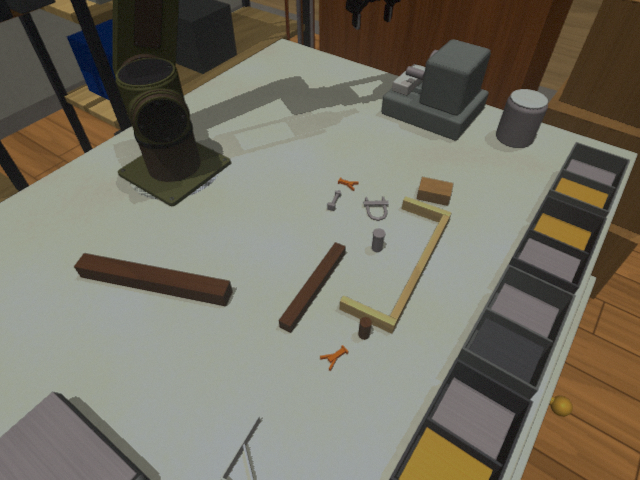

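The top view shows the batten at about (297,240) to (383,233), the post at (276,217), the bay's corners at (218,183) and (341,174), and the peg at (353,184). The larger bar at (410,343) is the decoy. The scene view shows the same layout, with the batten at (287,325) to (340,248).

```bash
python3 - <<'E'
from h import *
t=cv2.imread("pics/t0.png");s=cv2.imread("pics/s0.png")
def blobs(im,lo,hi,roi,n):
    h=cv2.cvtColor(im,cv2.COLOR_BGR2HSV);m=cv2.inRange(h,lo,hi)
    k=np.zeros_like(m);x0,y0,x1,y1=roi;k[y0:y1,x0:x1]=m[y0:y1,x0:x1]
    c,_=cv2.findContours(k,cv2.RETR_EXTERNAL,cv2.CHAIN_APPROX_NONE)
    return sorted(c,key=cv2.contourArea,reverse=True)[:n]
for nm,im,roi in(("top",t,(285,222,395,255)),("scene",s,(270,235,350,335))):
    c=blobs(im,(0,70,20),(14,255,140),roi,1)[0];b=cv2.boxPoints(cv2.minAreaRect(c))
    print(nm,cv2.contourArea(c),b.round(1).tolist());print(ray(nm,b,26).tolist())
h=cv2.cvtColor(t,cv2.COLOR_BGR2HSV)
print(h[176,280],h[217,276],h[237,340])
c=blobs(t,(20,60,90),(35,255,255),(205,160,350,230),1)[0]
print(cv2.contourArea(c));b=cv2.approxPolyDP(c,2.5,True)[:,0];print(b.tolist());print(ray("top",b,30).tolist())
big=cv2.resize(t[150:260,195:395],None,fx=4,fy=4,interpolation=cv2.INTER_CUBIC);cv2.imwrite("pics/t0c.png",big)
E
```

```text
top 704.0 [[297.20001220703125, 235.3000030517578], [381.70001220703125, 227.60000610351562], [382.6000061035156, 237.3000030517578], [298.1000061035156, 245.0]]
[[507.5, 12.2], [530.6, -203.3], [505.5, -205.6], [482.5, 9.5]]
scene 1089.0 [[277.20001220703125, 321.70001220703125], [336.1000061035156, 240.3000030517578], [346.79998779296875, 248.10000610351562], [288.0, 329.5]]
[[512.7, -213.6], [489.0, 12.2], [519.2, 7.2], [538.5, -214.8]]
[ 25  94 155] [171  13 141] [ 13 112  98]
981.5
[[340, 169], [217, 180], [217, 220], [223, 221], [221, 185], [334, 174], [339, 187], [339, 209], [344, 210]]
[[681.2, -95.1], [647.4, 221.2], [543.2, 217.6], [540.8, 202.2], [634.5, 210.5], [667.8, -79.8], [633.8, -93.0], [576.4, -93.6], [574.0, -106.4]]
```

View pics/t0c.png

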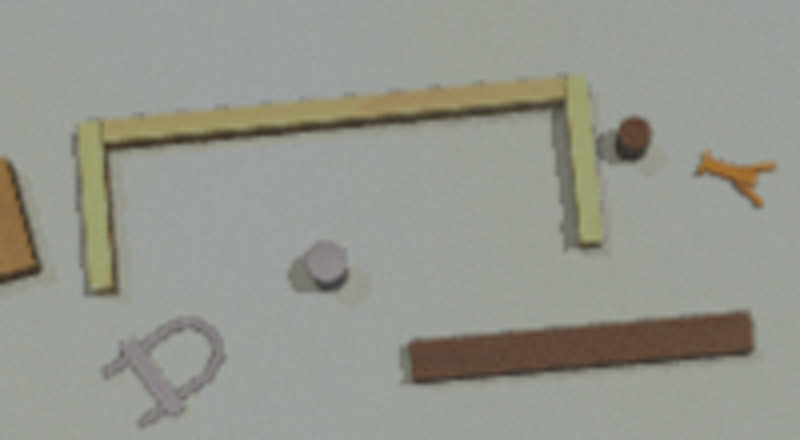

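The crop shows the fences' top edges (inner corners at crop (104,142) and (566,98)), the post cap at (328,263), and the batten from (410,360) to (752,332) parallel to the bay. Now I'll work out the bay frame.

```bash
cat >> h.py <<'E'
def crop2w(p,z): return ray("top",np.array([195,150])+np.array(p)/4-0.4,z)
E
python3 - <<'E'
from h import *
# inner corners/top edges z=30
pts=crop2w([[104,143],[565,101],[113,290],[581,245],[78,122],[583,75],[89,293],[602,243]],30)
print(pts.tolist())
P=np.array([[95,150],[95,-150],[0,150],[0,-150],[110,165],[110,-165],[0,165],[0,-165]],float)
A,B=P-P.mean(0),pts-pts.mean(0)
a=np.arctan2((A[:,0]*B[:,1]-A[:,1]*B[:,0]).sum(),(A*B).sum())
R=np.array([[np.cos(a),-np.sin(a)],[np.sin(a),np.cos(a)]]);o=pts.mean(0)-R@P.mean(0)
print("bay",o,np.degrees(a)); print("resid",(B-A@R.T).round(1).tolist())
tob=lambda w:((np.atleast_2d(w)-o)@R).round(1).tolist()
post=crop2w([[328,263]],50);print("post",post,tob(post))
bat=crop2w([[409,342],[750,312],[753,352],[413,381]],26);print("batten",bat.tolist(),tob(bat),bat.mean(0))
print("peg",tob(crop2w([[635,133]],45)),"ubolt right",tob(crop2w([[226,350],[185,410]],11)))
print("anchor_b",tob(crop2w([[700,160],[762,205]],9)))
# scene check of heights: fence corner / post cap
E
```

```text
[[633.5, 211.5], [665.6, -84.6], [538.0, 202.5], [571.6, -95.8], [647.1, 228.7], [682.9, -96.0], [535.8, 217.7], [573.1, -109.2]]
bay [555.01394472  53.68601087] 6.3451111970077445
resid [[0.6, -1.8], [-0.4, 0.3], [-0.4, -0.3], [0.0, -0.4], [1.0, -1.1], [0.3, 2.1], [-1.0, 0.0], [-0.1, 1.1]]
post [[554.   64.3]] [[0.2, 10.7]]
batten [[507.9, 13.1], [530.6, -204.4], [504.8, -206.4], [482.9, 10.1]] [[-51.3, -35.1], [-52.8, -253.8], [-78.7, -252.9], [-76.5, -35.3]] [506.55 -96.9 ]
peg [[66.1, -191.1]] ubolt right [[-43.1, 83.0], [-79.4, 112.4]]
anchor_b [[52.2, -234.5], [18.7, -271.4]]
```

>>> play_rows --rows '[[[1, -0.67, -0.67, 0, 0], [1, -0.67, -0.67, 0, 0], [1, -0.67, -0.67, 0, 0], [1, -0.67, -0.67, 0, 0], [1, -0.67, -0.67, 0, 0], [1, -0.67, -0.67, 0, 0], [1, -0.67, -0.67, 0, 0], [1, -0.67, -0.67, 0, 0], [1, -0.67, -0.67, 0, 0], [1, -0.67, -0.67, 0, 0]]]' --newtons 20

```text
time_s: 1.1
position: [406.0, 68.2, 303.8]
tool_rot: [0.223, 0.975, 0.0, -0.0]
force: [0.4, 0.9, 0.0]
opening: -0.1
grip_force: 0.0
```

>>> play_rows --rows '[[[1, -0.67, -0.67, 0, 0], [1, -0.67, -0.67, 0, 0], [1, 0, 0, 0, -0.92], [1, 0, 0, 0, -0.92], [1, 0, 0, 0, -0.92], [1, 0, 0, 0, -0.92], [1, 0, 0, 0, -0.92], [1, 0, 0, 0, -0.92], [1, 0, 0, 0, -0.92], [1, 0, 0, 0, 0]]]'

```text
time_s: 2.1
position: [436.9, -19.4, 303.6]
tool_rot: [-0.056, 0.998, 0.0, -0.0]
force: [-0.2, 0.2, 0.2]
opening: 0.0
grip_force: 0.0
```

```bash
cat >> h.py <<'E'
O=np.array([555.0,53.7]);a=np.radians(6.345)
RB=np.array([[np.cos(a),-np.sin(a)],[np.sin(a),np.cos(a)]])
tob=lambda w:((np.atleast_2d(w)-O)@RB).round(1)
def axes():
    from scipy.spatial.transform import Rotation as Q
    return Q.from_quat(sensors.observe()["tool_rot"]).as_matrix()
def go(bx,by,z):
    "shares of 50 mm in tool axes to reach bay point, TCP height z"
    s=sensors.observe();T=axes();p=np.array(s["position"])
    w=np.r_[O+RB@[bx,by],z]
    print("t",round(s["time_s"],2),"bay",tob(p[:2])[0],"z",p[2].round(1),"toolx in bay deg",round(np.degrees(np.arctan2(T[1,0],T[0,0]))-6.345,1),"F",np.round(s["force"],1),"open",round(s["opening"],1),"shares",(T.T@(w-p)/50).round(3))
E
python3 -c "
from h import *
go(-125,-60,84)"
```

```text
t 2.1 bay [-125.4  -59.6] z 303.6 toolx in bay deg -180.0 F [-0.2  0.2  0.2] open 0.0 shares [-0.012 -0.009  4.392]
```

>>> play_rows --rows '[[[1, 0, 0, 0.9, 0], [1, 0, 0, 0.9, 0], [1, 0, 0, 0.9, 0], [1, 0, 0, 0.9, 0], [1, 0, 0, 0.5, 0], [1, 0, 0, 0.29, 0], [1, 0, 0, 0, 0], [1, -0.3, 0, 0, 0], [1, -0.2, 0, 0, 0], [1, -0.15, 0, 0, 0]]]'

```text
time_s: 3.1
position: [471.4, -15.9, 85.4]
tool_rot: [-0.055, 0.998, -0.0, 0.001]
force: [-0.1, -0.0, -0.1]
opening: -0.4
grip_force: 0.0
```

>>> play_rows --rows '[[[1, -0.15, 0, 0, 0], [1, -0.15, 0, 0, 0], [1, -0.15, 0, 0, 0], [1, -0.15, 0, 0, 0], [1, -0.15, 0, 0, 0], [1, 0, 0, 0, 0]]]'

```text
time_s: 3.7
position: [508.6, -11.7, 84.5]
tool_rot: [-0.056, 0.998, -0.0, 0.001]
force: [-0.0, 0.6, 0.4]
opening: 0.1
grip_force: 0.0
```

```bash
cat >> h.py <<'E'
def look(f):
    im=snap("scene",f+"s.png");t=snap("top",f+"t.png")
    o=[]
    for nm,i in(("top",t),("scene",im)):
        h=cv2.cvtColor(i,cv2.COLOR_RGB2HSV);m=cv2.inRange(h,(0,70,20),(14,255,140))
        m=cv2.morphologyEx(m,cv2.MORPH_OPEN,np.ones((3,3)))
        for c in cv2.findContours(m,cv2.RETR_EXTERNAL,cv2.CHAIN_APPROX_NONE)[0]:
            if cv2.contourArea(c)<150: continue
            b=tob(ray(nm,cv2.boxPoints(cv2.minAreaRect(c)),26))
            if -150<b[:,0].mean()<120 and -300<b[:,1].mean()<150: print(nm,cv2.contourArea(c),b.tolist())
E
python3 - <<'E'
from h import *
look("a");go(-20,-65,84)
t=cv2.imread("pics/at.png")[150:260,195:395];s=cv2.imread("pics/as.png")[170:360,230:470]
cv2.imwrite("pics/am.png",np.vstack([cv2.resize(t,(545,300)),cv2.resize(s,(379,300))[:, :].copy() if 0 else cv2.copyMakeBorder(cv2.resize(s,(379,300)),0,0,0,166,0)]))
E
```

```text
top 396.5 [[-58.2, -124.9], [-34.1, -130.2], [-60.8, -252.6], [-84.7, -247.1]]
scene 1103.0 [[-78.8, -254.6], [-32.9, -33.4], [-6.3, -47.4], [-54.7, -263.5]]
t 3.8 bay [-54.9 -59.6] z 84.3 toolx in bay deg -180.0 F [0.3 0.2 0.4] open 0.4 shares [-0.697 -0.108  0.007]
```

View pics/am.png

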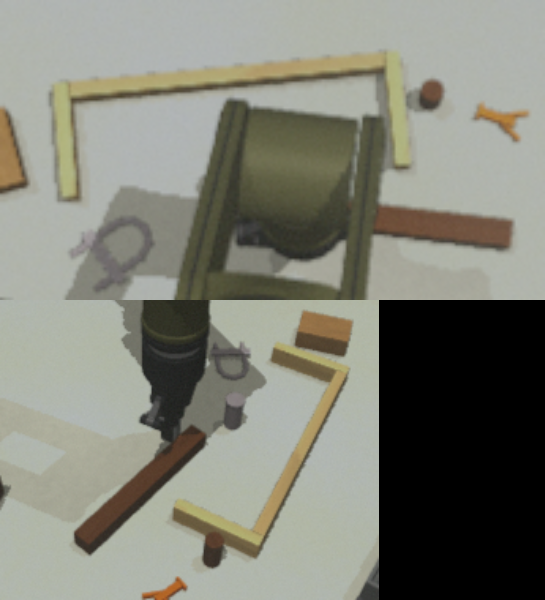

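The composite shows the fingertip behind the batten's left part. The batten is turned about 12°, with its left end heading into the gap right of the post. I'll keep pushing.

>>> play_rows --rows '[[[1, -0.15, -0.03, 0, 0], [1, -0.15, -0.03, 0, 0], [1, -0.15, -0.03, 0, 0], [1, -0.15, -0.03, 0, 0], [1, -0.15, -0.03, 0, 0], [1, -0.15, -0.03, 0, 0], [1, 0, 0, 0, 0], [1, 0.5, 0, 0, 0], [1, 0.5, 0, -0.5, 0], [1, 0, -0.5, -1, 0]]]'

```text
time_s: 4.8
position: [497.1, -41.1, 151.0]
tool_rot: [-0.057, 0.998, 0.002, -0.008]
force: [0.8, 0.3, 0.2]
opening: 0.3
grip_force: 0.0
```

```bash
python3 - <<'E'
from h import *
look("b");go(-120,-270,130)
E
```

```text
top 253.0 [[-53.8, -167.1], [-31.8, -179.5], [-71.8, -249.4], [-93.7, -236.9]]
scene 1155.0 [[-88.1, -242.2], [23.0, -50.4], [45.0, -71.9], [-65.6, -258.0]]
t 4.9 bay [-57.8 -93.2] z 158.6 toolx in bay deg -180.0 F [2.2 1.  0.8] open 0.0 shares [ 1.249 -3.535  0.573]
```

>>> play_rows --rows '[[[1, 0.236, -0.945, 0, 0], [1, 0.236, -0.945, 0, 0], [1, 0.236, -0.945, 0, 0], [1, 0.236, -0.945, 0, 0], [1, 0, 0, 0, 1], [1, 0, 0, 0, 1], [1, 0, 0, 0, 1], [1, 0, 0, 0, 1], [1, 0, 0, 0, 1], [1, 0, 0, 0, 1]]]'

```text
time_s: 5.9
position: [479.2, -236.3, 153.7]
tool_rot: [0.207, 0.978, 0.0, -0.0]
force: [0.4, 0.4, 0.2]
opening: 0.2
grip_force: 0.0
```

```bash
python3 - <<'E'
from h import *
look("c");go(-105,-282,84)
E
```

```text
top 665.0 [[13.8, -48.8], [36.2, -61.3], [-69.1, -245.3], [-91.2, -232.6]]
scene 1183.0 [[-86.9, -242.5], [19.5, -47.6], [43.3, -69.9], [-62.8, -258.7]]
t 6.0 bay [-107.3 -279.8] z 153.7 toolx in bay deg 150.0 F [0.4 0.1 0.2] open 0.0 shares [-0.063 -0.015  1.395]
```

>>> play_rows --rows '[[[1, -0.07, 0, 0.7, 0], [1, 0, 0, 0.5, 0], [1, 0, 0, 0.2, 0], [1, 0, 0.3, 0, 0], [1, 0, 0.2, 0, 0], [1, 0, 0.2, 0, 0], [1, 0, 0.2, 0, 0], [1, 0, 0.2, 0, 0], [1, 0, 0.2, 0, 0], [1, 0, 0, 0, 0]]]'

```text
time_s: 7.0
position: [509.3, -176.9, 84.5]
tool_rot: [0.204, 0.979, 0.0, 0.0]
force: [-0.1, 0.7, 0.8]
opening: 0.4
grip_force: 0.0
```

```bash
python3 - <<'E'
from h import *
look("d");go(-105,-282,84)
E
```

```text
top 507.5 [[34.2, -16.8], [56.4, -29.0], [-27.9, -176.4], [-49.8, -163.9]]
scene 1064.5 [[-67.0, -206.5], [43.5, -17.4], [68.1, -42.8], [-41.8, -225.6]]
t 7.1 bay [ -71.5 -225.1] z 84.2 toolx in bay deg 150.1 F [ 0.1  0.2 -0.6] open 0.1 shares [ 0.012 -1.321  0.004]
```

>>> play_rows --rows '[[[1, 0, 0.2, 0, 0], [1, 0, 0.2, 0, 0], [1, 0, 0.2, 0, 0], [1, 0, 0.2, 0, 0], [1, 0, 0.2, 0, 0], [1, 0, 0.1, 0, 0], [1, 0, 0, 0, 0]]]'

```text
time_s: 7.8
position: [531.1, -126.9, 84.1]
tool_rot: [0.204, 0.979, 0.0, 0.0]
force: [-0.4, -0.9, -0.3]
opening: -0.1
grip_force: 0.0
```

```bash
python3 - <<'E'
from h import *
look("e");go(-70,-225,84)
E
```

```text
top 503.5 [[61.8, 29.9], [84.3, 17.4], [6.6, -117.3], [-15.7, -104.7]]
scene 895.5 [[-31.5, -146.5], [69.3, 31.7], [94.2, 4.7], [-6.0, -167.4]]
t 7.9 bay [ -44.2 -177.5] z 84.0 toolx in bay deg 150.1 F [-0.8  0.7  0.2] open 0.2 shares [-2.70e-02 -1.08e+00  1.00e-03]
```

>>> play_rows --rows '[[[1, 0, 0.2, 0, 0], [1, 0, 0.2, 0, 0], [1, 0.03, 0.15, 0, 0], [1, 0.04, 0.15, 0, 0], [1, 0.04, 0.15, 0, 0], [1, 0, 0, 0, 0]]]'

```text
time_s: 8.5
position: [542.7, -85.5, 84.1]
tool_rot: [0.204, 0.979, 0.0, -0.0]
force: [-0.0, 0.1, -0.7]
opening: -0.1
grip_force: 0.0
```

```bash
python3 - <<'E'
from h import *
look("f");go(-44,-177.5,84)
t=cv2.imread("pics/ft.png")[150:260,195:395];s=cv2.imread("pics/fs.png")[170:360,230:470]
cv2.imwrite("pics/fm.png",np.vstack([cv2.resize(t,(545,300)),cv2.copyMakeBorder(cv2.resize(s,(379,300)),0,0,0,166,0)]))
E
```

```text
top 471.0 [[72.1, 73.7], [95.8, 61.3], [25.5, -65.3], [2.2, -52.7]]
scene 903.0 [[-22.7, -117.3], [81.3, 73.4], [104.9, 46.9], [1.3, -137.4]]
t 8.6 bay [ -27.7 -137.8] z 84.2 toolx in bay deg 150.1 F [-0.9 -0.1  0.2] open -0.1 shares [-0.112 -0.851  0.003]
```

View pics/fm.png

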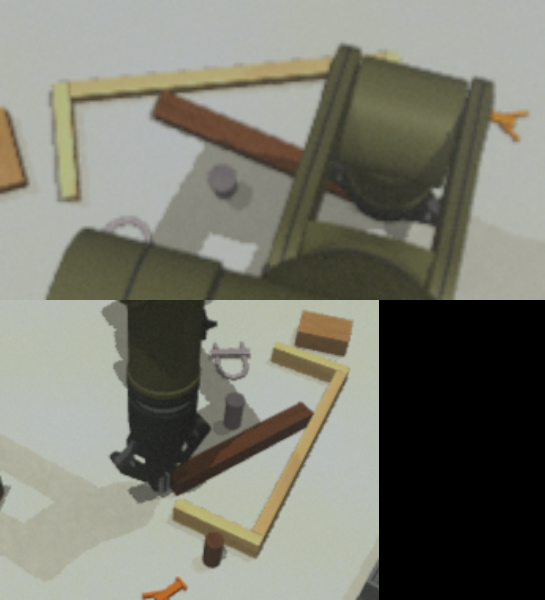

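The left end now touches the back fence and the right end, at about (-20,-126) in bay coordinates, is inside the fence line. It needs to slide further left before I turn it flat.

>>> play_rows --rows '[[[1, 0.05, 0.13, 0, 0], [1, 0.05, 0.13, 0, 0], [1, 0.05, 0.13, 0, 0], [1, 0.05, 0.13, 0, 0], [1, 0.05, 0.13, 0, 0], [1, 0.05, 0.13, 0, 0], [1, 0, 0, 0, 0], [1, 0, -0.4, 0, 0], [1, 0, -0.4, -0.4, 0], [1, 0, 0, -1, 0]]]'

```text
time_s: 9.6
position: [524.8, -82.4, 151.0]
tool_rot: [0.205, 0.979, -0.0, -0.005]
force: [0.2, -0.3, -0.3]
opening: 0.1
grip_force: 0.0
```

>>> play_rows --rows '[[[1, 0.6, -0.3, -0.5, -1], [1, 0.6, -0.3, 0, -1], [1, 0, 0, 0, -1], [1, 0, 0, 0, -1], [1, 0, 0, 0, -1], [1, 0, 0, 0, -1]]]'

```text
time_s: 10.2
position: [461.8, -88.0, 179.3]
tool_rot: [-0.057, 0.998, 0.0, 0.0]
force: [0.6, 0.1, 0.6]
opening: -0.1
grip_force: 0.0
```

```bash
python3 - <<'E'
from h import *
look("g");go(-70,-75,84)
E
```

```text
top 712.0 [[72.0, 118.4], [96.1, 106.8], [-1.5, -84.0], [-25.2, -72.2]]
scene 898.0 [[-20.2, -81.7], [79.0, 120.6], [100.8, 96.8], [1.6, -99.6]]
t 10.3 bay [-108.3 -130.5] z 179.2 toolx in bay deg -180.0 F [ 0.9  0.4 -0.3] open 0.1 shares [-0.765  1.11   1.905]
```

>>> play_rows --rows '[[[1, -0.48, 0.65, 0, 0], [1, -0.48, 0.66, 0, 0], [1, 0, 0, 0.9, 0], [1, 0, 0, 0.7, 0], [1, 0, 0, 0.3, 0], [1, -0.2, 0, 0, 0], [1, -0.2, 0, 0, 0], [1, -0.2, 0, 0, 0], [1, -0.2, -0.02, 0, 0], [1, -0.2, -0.04, 0, 0]]]'

```text
time_s: 11.3
position: [554.0, -15.1, 85.2]
tool_rot: [-0.056, 0.998, -0.0, 0.001]
force: [-0.5, -0.5, 0.2]
opening: -0.3
grip_force: 0.2
```

>>> play_rows --rows '[[[1, -0.2, -0.05, 0, 0], [1, -0.2, -0.05, 0, 0], [1, -0.2, -0.05, 0, 0], [1, -0.2, -0.05, 0, 0], [1, 0, 0, 0, 0]]]'

```text
time_s: 11.8
position: [595.5, -20.9, 84.3]
tool_rot: [-0.055, 0.998, -0.0, 0.001]
force: [-0.4, -1.7, 0.5]
opening: 0.3
grip_force: 0.0
```

```bash
python3 - <<'E'
from h import *
look("i");go(57,-80,84)
t=cv2.imread("pics/it.png")[150:260,195:395];s=cv2.imread("pics/is.png")[170:360,230:470]
cv2.imwrite("pics/im.png",np.vstack([cv2.resize(t,(545,300)),cv2.copyMakeBorder(cv2.resize(s,(379,300)),0,0,0,166,0)]))
E
```

```text
top 212.5 [[78.6, 118.8], [73.2, 26.0], [49.2, 27.1], [54.6, 119.9]]
scene 352.5 [[46.0, -102.3], [51.7, -5.4], [77.4, -12.7], [70.2, -107.8]]
scene 309.5 [[53.4, -3.8], [59.7, 121.7], [87.6, 112.4], [79.4, -10.7]]
t 11.9 bay [ 29.8 -78.1] z 83.9 toolx in bay deg -180.0 F [-0.1  0.   0.3] open -0.1 shares [-0.543 -0.039 -0.002]
```

View pics/im.png

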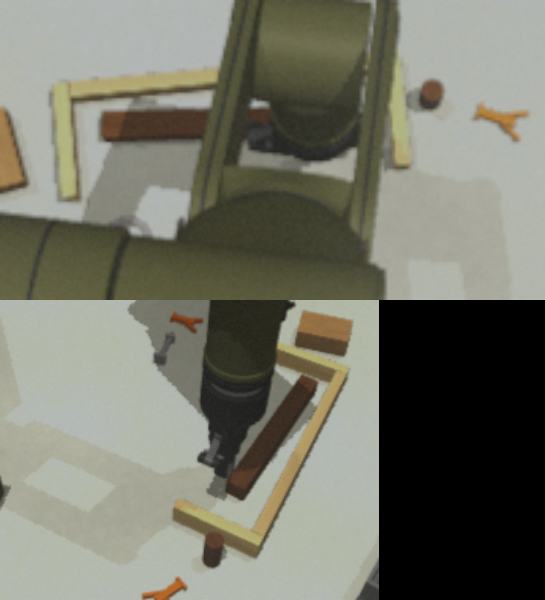

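The batten is now behind the post, about 3° off the back fence, with its left end at (66,119) and right end at (54,-100) in bay coordinates. I'll press the right end home first.

>>> play_rows --rows '[[[1, -0.15, 0, 0, 0], [1, -0.15, 0, 0, 0], [1, -0.1, 0, 0, 0], [1, -0.08, 0, 0, 0], [1, -0.04, 0, 0, 0], [1, 0, 0, 0, 0]]]'

```text
time_s: 12.5
position: [619.4, -17.6, 84.1]
tool_rot: [-0.056, 0.998, -0.0, 0.0]
force: [-0.2, -0.1, 0.1]
opening: 0.3
grip_force: 0.0
```

```bash
python3 - <<'E'
from h import *
look("j");go(57,-80,84)
E
```

```text
top 235.0 [[73.0, 123.1], [79.5, 33.7], [54.6, 31.8], [48.1, 121.0]]
scene 552.5 [[72.5, -112.9], [56.5, 45.7], [85.2, 45.0], [98.1, -112.0]]
t 12.6 bay [ 55.7 -77.9] z 84.1 toolx in bay deg -180.0 F [-0.2 -0.5 -0.3] open 0.1 shares [-0.027 -0.041  0.002]
```

>>> play_rows --rows '[[[1, -0.05, 0, 0, 0], [1, 0, 0, 0, 0], [1, 0.5, 0, 0, 0], [1, 0.1, 0, -0.6, 0], [1, 0, 0, -0.6, 0], [1, 0, 0.87, 0, 0], [1, 0, 0.87, 0, 0], [1, 0, 0.86, 0, 0], [1, 0, 0, 0.6, 0], [1, 0, 0, 0.6, 0]]]'

```text
time_s: 13.6
position: [578.2, 110.5, 84.9]
tool_rot: [-0.057, 0.998, 0.0, 0.002]
force: [0.1, -0.0, 0.2]
opening: -0.4
grip_force: 0.0
```

>>> play_rows --rows '[[[1, -0.2, 0, 0, 0], [1, -0.15, 0, 0, 0], [1, -0.1, 0, 0, 0], [1, -0.1, 0, 0, 0], [1, 0, 0, 0, 0]]]'

```text
time_s: 14.1
position: [606.5, 111.4, 85.4]
tool_rot: [-0.055, 0.998, 0.0, 0.002]
force: [-0.5, 0.3, 0.1]
opening: 0.1
grip_force: 0.0
```

```bash
python3 - <<'E'
from h import *
look("k");go(57,52,84)
E
```

```text
top 323.0 [[93.4, 9.0], [94.3, -95.5], [67.4, -95.6], [66.5, 8.7]]
scene 818.5 [[75.9, -104.8], [68.3, 118.1], [96.4, 113.5], [100.3, -106.4]]
t 14.2 bay [56.2 51.7] z 84.9 toolx in bay deg -180.0 F [-0.8  0.1  0.2] open 0.3 shares [-0.017  0.005  0.018]
```

>>> play_rows --rows '[[[1, -0.03, 0, 0, 0], [1, -0.03, 0, 0, 0], [1, 0, 0, 0, 0]]]'

```text
time_s: 14.5
position: [607.6, 111.8, 84.2]
tool_rot: [-0.056, 0.998, -0.0, 0.0]
force: [0.2, -0.1, 0.1]
opening: -0.1
grip_force: 0.0
```

>>> play_rows --rows '[[[1, -0.04, 0, 0, 0], [1, -0.04, 0, 0, 0], [1, 0, 0, 0, 0]]]'

```text
time_s: 14.8
position: [611.5, 112.4, 84.0]
tool_rot: [-0.056, 0.998, -0.0, -0.0]
force: [-0.8, -0.5, -0.4]
opening: -0.2
grip_force: 0.4
```

>>> play_rows --rows '[[[1, -0.04, 0, 0, 0], [1, 0, 0, 0, 0]]]'

```text
time_s: 15.0
position: [611.8, 112.4, 83.8]
tool_rot: [-0.056, 0.998, -0.0, -0.002]
force: [-4.8, 0.3, 3.0]
opening: 0.2
grip_force: 2.5
```

>>> play_rows --rows '[[[1, 0.5, 0, 0, 0], [1, 0.04, 0, -0.6, 0], [1, 0, 0, -0.6, 0], [1, 0, -0.8, 0, 0], [1, 0, -0.8, 0, 0], [1, 0, 0, 0.6, 0], [1, 0, 0, 0.6, 0], [1, -0.3, 0, 0, 0], [1, -0.14, 0, 0, 0], [1, 0, 0, 0, 0]]]'

```text
time_s: 16.0
position: [619.3, 32.5, 84.4]
tool_rot: [-0.056, 0.998, -0.0, 0.001]
force: [0.3, -0.1, -0.1]
opening: 0.0
grip_force: 0.0
```

>>> play_rows --rows '[[[1, -0.04, 0, 0, 0], [1, -0.04, 0, 0, 0], [1, 0, 0, 0, 0]]]'

```text
time_s: 16.3
position: [620.5, 33.0, 84.6]
tool_rot: [-0.056, 0.998, -0.0, -0.001]
force: [-2.6, -0.9, 2.6]
opening: 0.1
grip_force: 1.5
```

```bash
python3 - <<'E'
from h import *
go(62,-28,84)
E
```

```text
t 16.3 bay [ 62.8 -27.9] z 84.6 toolx in bay deg -180.0 F [-2.6 -0.9  2.6] open 0.1 shares [ 0.016 -0.003  0.012]
```

>>> play_rows --rows '[[[1, 0.4, 0, 0, 0], [1, 0.1, 0, -0.6, 0], [1, 0, 0, -1, 0], [1, 0, 0, -1, 0], [1, 0.5, 0.5, -0.8, 0], [1, 0.6, 0.8, -0.6, 0], [1, 0.6, 0.8, 0, 0], [1, 0.5, 0.8, 0, 0], [1, 0.4, 0.9, 0, 0], [1, 0.2, 0.9, 0, 0]]]'

```text
time_s: 17.3
position: [435.7, 242.5, 278.1]
tool_rot: [-0.055, 0.998, 0.0, 0.001]
force: [1.6, -0.2, 0.2]
opening: -0.3
grip_force: 0.0
```

>>> play_rows --rows '[[[1, 0.2, 0.9, 0, 0], [1, 0.2, 0.9, 0, 0], [1, 0.2, 0.9, 0, 0], [1, 0, 0, 0, 0], [1, 0, 0, 0, 0]]]'

```text
time_s: 17.8
position: [392.6, 373.4, 277.5]
tool_rot: [-0.057, 0.998, 0.0, 0.001]
force: [0.9, 0.7, -0.4]
opening: -0.2
grip_force: 0.0
```

```bash
python3 - <<'E'
from h import *
look("z");go(0,0,84)
t=cv2.imread("pics/zt.png")[150:290,175:395];s=cv2.imread("pics/zs.png")[170:360,280:470]
cv2.imwrite("pics/zm.png",np.vstack([cv2.resize(t,(471,300),interpolation=2),cv2.copyMakeBorder(cv2.resize(s,(300,300)),0,0,0,171,0)]))
E
```

```text
top 735.5 [[95.4, 121.6], [95.8, -95.8], [69.4, -95.7], [69.0, 121.1]]
scene 844.0 [[76.2, -101.6], [72.9, 120.9], [99.4, 115.6], [99.2, -103.9]]
t 17.9 bay [-125.6  333.9] z 277.4 toolx in bay deg -180.0 F [0.  0.4 0.7] open 0.2 shares [-2.509 -6.677  3.872]
```

View pics/zm.png

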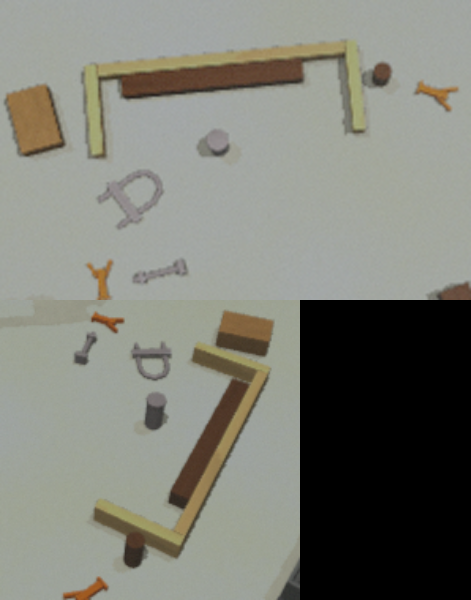

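The batten lies flat along the back fence (its faces at bay x = 69 and 95 mm at both ends). The other goods have not moved and the arm is clear.

```bash
python3 -c "
from plant import ticket
print(ticket.hand_in())"
```

```text
the job is handed in; nothing more can be done
None
```

The batten now lies flat along the bay's back fence, left end in through the gap first and then slid in behind the post; the other goods look unmoved, the arm is clear, and the job was handed in at about 18 s.

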